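# Pack the paella pan for the cupboard

### The arm

A 6-joint arm with a two-finger parallel gripper is mounted at the origin on the work surface. World frame = base frame: x ahead of the robot, y to its left, z up, the work surface at z = 0. Lengths are in mm, angles in rad, forces in N, time in s.
With the tool pointing down it reaches from about 400 to 925 mm from the base axis. Payload 12.5 kg.
Tool frame: the origin (TCP) lies midway between the tips of the shut fingers; the grasp point (between the pads) lies 19 mm behind it; z points along the fingers, y is the line along which they close (so a half turn about z gives the same grasp; the last joint's range is limited). The gripper opens to 95 mm and grips with 3 to 60 N. Pads are 20 mm wide; open, the fingers measure 119 mm over their backs; the gripper's body (75 mm by 180 mm) begins 59 mm behind the grasp point.
Start: joints at [-1.235, 0.491, 1.559, -0, 1.092, -0.106], TCP at [267.254, -564.998, 214.661] pointing down, gripper open.
Joint ranges: [-3.1, 3.1], [-0.84, 2.19], [0.05, 2.79], [-1.13, 4.28], [0.06, 2.93], [-2.69, 2.69]. Speed limits (rad/s): [2.22, 2.22, 2.79, 3.14, 3.14, 3.14].

### API

Orientations are given as [roll, pitch, yaw] about the fixed x, y, z axes, in that order (R = Rz(yaw) Ry(pitch) Rx(roll)).
In Python, from cell import env gives the robot as it stands.
- The arm moves only by the tool arm_command, never from a script. Its argument "targets" is a list of rows, each a list of 5 numbers: the shift along the tool's x, y, z in mm, then the turn about the tool's z in degrees, then the opening, from 0 (shut) to 1 (fully open). In form: [[tx, ty, tz, roll, fingers], ...]. A call has 1 to 5 rows; each row is the pose to reach, as a shift and turn from the pose commanded when the call began, along the tool's axes at that moment; what a row does not reach only later rows make up. A row lasts 1/10 s, in which the tool goes at most 50 mm and 8.59 degrees, less where a joint would pass 70% of its speed; a pose out of reach is approached as far as the arm can. A call with a gripper value outside its range is refused whole. The fingers move at their own pace and stop on an object; the grip force is fixed at half the most. Time passes only in rows, so rows that repeat a pose let the fingers close. It gives the time, the measured TCP pose, the force, the opening and the grip force at its end, in the units of the state.
- env.state(): the state, without advancing time (a new reading comes with each control period).
- env.read_camera(name): name is "scene" or "top"; returns a dict with "frame" (400x640x3 uint8, red, green, blue), "vertical_fov" (degrees; the focal length in pixels is half the picture's height over the tangent of half this angle, whatever the lens; pixels are square), "cx", "cy" (the principal point, pixels), "world_from_camera" (4x4, takes a point from camera to world coordinates). Camera axes: x right, y down, z forward; pixel columns grow to the right and rows downward; lengths in mm; the calibration is good to about 2 mm. A picture is of the moment at which its call begins. There is no depth.
- env.job_done(): hands the job in; it is judged then, once.
The state is a dict: "t": time; "joints": joint angles; "qvel": joint speeds; "tau": joint torques, N m; "eef_pos": TCP position; "tcp_rot": TCP orientation; "ft_force": force on the tool from outside, world axes, zero at the start; "moment": the same for the moment, N m; "opening": opening from 0.0 (shut) to 1.0 (fully open); "grip_force": force on a finger pad.
Only numpy, scipy, OpenCV 4.12 (cv2) and the standard library are available. Lean on these libraries where they do the work, as an engineer would, in place of code of your own. Each camera call takes 0.05 s, during which the arm holds its last target. There are 200 camera calls.

### The job

Get the paella pan ready to go back in the cupboard: lay the orange trivet flat in the pan so that its surface is not scratched, stand the large measuring cup upright on the middle of the trivet, nest the medium cup in it, and last the small cup in the medium one, in that order, each resting right down on the floor of the one below. Set everything down gently rather than dropping it (the cup handles may point any way), keep the pan about where it stands, and leave the garlic pot, pepper mill and sieve undisturbed.

Things in the scene. Friction and masses are not known exactly. Their poses are not given: they have to be found in the camera images.
- pan: small dark steel paella pan: 224 mm across the rim, 190 across the base, 40 high, wall and floor 3, flat inner floor 184 across; two wire loop handles reach 146 from its centre along its own +x and -x, 47 up. Loose, about 1 kg, on the counter; it swaps places with trivet and cups between starts. Origin: centre of its underside, z up.
- trivet_mid (a point): orange silicone trivet, stiff, flat ring 150 mm across, 10 thick, ring 14 wide. A middle bar 16 wide runs along its own x through the centre; two cross bars 14 wide run along y, 34 either side of the centre. Grip the middle bar at its centre, closing along y: beside it are openings 54 long (x), 50 deep (y). 0.12 kg. Point: its centre, 5 above the underside.
- cup_large_mid (a point): Largest of three round open stainless measuring cups: 38 mm high, 94 across the rim, 80 across the base, wall and floor 3. Flat handle 14 wide, 4 thick, centred level with the rim (38 up), along the cup's own -x axis to 104 from its centre line; grip it about 75 out, closing along y. 0.14 kg. Point: on the axis half-way up, 19 above the underside. 
- cup_medium_mid (a point): Middle one of three round open stainless measuring cups: 42 mm high, 70 across the rim, 56 across the base, wall and floor 3. Flat handle 14 wide, 4 thick, centred level with the rim (42 up), along the cup's own -x axis to 104 from its centre line; grip it about 75 out, closing along y. 0.09 kg. Point: on the axis half-way up, 21 above the underside. Fits in the large cup with 9 play each side.
- cup_small_mid (a point): Smallest of three round open stainless measuring cups: 46 mm high, 46 across the rim, 34 across the base, wall and floor 3. Flat handle 14 wide, 4 thick, centred level with the rim (46 up), along the cup's own -x axis to 104 from its centre line; grip it about 75 out, closing along y. 0.06 kg. Point: on the axis half-way up, 23 above the underside. Fits in the medium cup, 8 play each side.
- garlic_pot_mid (a point): the white ceramic garlic pot with its lid on, to be left alone: 102 mm across, 111 mm high with the lid's knob. Point: its centre, 55 mm above the counter.
- pepper_mill_mid (a point): the chrome pepper mill, to be left alone: 54 mm across, 176 mm tall. Point: on its axis, 85 mm above the counter.
- sieve_mid (a point): the stainless wire sieve lying upside down like a dome, to be left alone: 122 mm across, 50 mm high, its wire handle flat on the counter along its own +x axis to 195 mm from its centre. Point: on its axis, 25 mm above the counter.

How it is judged:
By the outcome, as a careful person would: the job done as asked, in the order asked, and still so for the second after the job is handed in, with the robot touching nothing.
It also fails if it takes over 120 s, if anything falls off the work surface, if the arm or the gripper's body presses on something with over 40 N, if the wrist force passes 120 N, or if a joint passes its speed limit or range.

## Working session

There is one attempt and no reset: what is moved stays moved. The work goes in short steps, Python scripts to look and compute and a tool call to move; the robot and the scene stay as the last step left them, time stands still between calls to the robot, and variables do not carry over. Pictures are saved under pics/ and viewed, at most 14 in all, crops included, and the job is handed in when it is done.

Besides the shell and the picture viewer there is one more tool, called as name(argument=value, ...) on one line, values as JSON. arm_command: Moves the arm, as the interface text tells. Its arguments: {"type":"object","properties":{"targets":{"type":"array","items":{"type":"array","items":{"type":"number"}}}},"required":["targets"]}

```bash
mkdir -p pics; ls
cat > h.py <<'E'
import numpy as np, cv2
from cell import env
def snap(name,fn,crop=None,scale=1):
    c=env.read_camera(name); im=c["frame"][:,:,::-1]
    np.savez('pics/'+name+'.npz',T=c["world_from_camera"],cx=c["cx"],cy=c["cy"],f=200/np.tan(np.radians(c["vertical_fov"])/2),im=im)
    if crop: x0,y0,x1,y1=crop; im=im[y0:y1,x0:x1]
    cv2.imwrite('pics/'+fn,cv2.resize(im,None,fx=scale,fy=scale,interpolation=cv2.INTER_CUBIC))
def pt(name,u,v,z):
    d=np.load('pics/'+name+'.npz');T=d['T'];r=T[:3,:3]@[(u-d['cx'])/d['f'],(v-d['cy'])/d['f'],1];o=T[:3,3]
    return o+r*(z-o[2])/r[2]
def px(name,p):
    d=np.load('pics/'+name+'.npz');T=d['T'];q=T[:3,:3].T@(np.array(p)-T[:3,3]);return q[:2]/q[2]*d['f']+[d['cx'],d['cy']]
E
python3 - <<'E'
from h import *
for n in("scene","top"):
    snap(n,n+"0.png",scale=1.25); d=np.load('pics/'+n+'.npz');print(n,d['T'].round(2),d['f'],d['cx'],d['cy'])
s=env.state();print(s)
E
```

```text
pics
scene [[ 5.00000e-02  8.40000e-01 -5.40000e-01  1.11183e+03]
 [ 1.00000e+00 -4.00000e-02  3.00000e-02 -3.21600e+01]
 [ 0.00000e+00 -5.40000e-01 -8.40000e-01  8.70930e+02]
 [ 0.00000e+00  0.00000e+00  0.00000e+00  1.00000e+00]] 373.8438544942198 319.7397851685045 202.52505373257875
top [[-1.00000e-02 -9.90000e-01  1.40000e-01  4.27030e+02]
 [-1.00000e+00  1.00000e-02 -2.00000e-02  1.58100e+01]
 [ 1.00000e-02 -1.40000e-01 -9.90000e-01  1.32495e+03]
 [ 0.00000e+00  0.00000e+00  0.00000e+00  1.00000e+00]] 480.7658079662015 317.826978393985 196.38067759114392
{'t': 0.1, 'joints': array([-1.23461364e+00,  4.91505718e-01,  1.55940628e+00, -2.31581337e-06,
        1.09171292e+00, -1.05577403e-01]), 'qvel': array([ 1.38828967e-04, -8.82642640e-04, -1.77467947e-03,  3.89301103e-05,
        7.53982445e-04,  4.61264829e-04]), 'tau': array([ 3.18553924e-03, -6.13623333e+01, -2.58604252e+01,  6.94188173e-02,
        4.70467249e-02, -8.26628639e-05]), 'eef_pos': array([ 267.16450529, -564.76928622,  214.11006831]), 'tcp_rot': array([-3.14056592e+00, -1.06739299e-04,  4.41761103e-01]), 'ft_force': array([0.25482897, 0.2883991 , 0.10639074]), 'moment': array([ 0.01593834, -0.00307519, -0.00068381]), 'grip_force': 0.0, 'opening': 0.9950680917730835}
```

View pics/scene0.png

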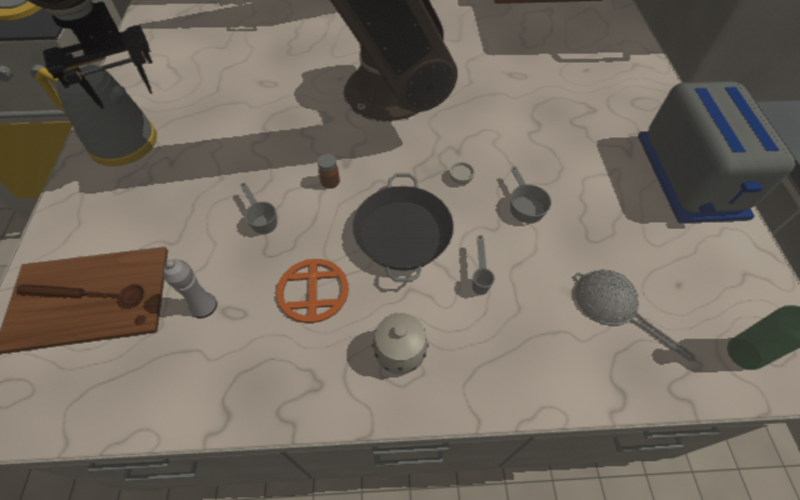

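View pics/top0.png

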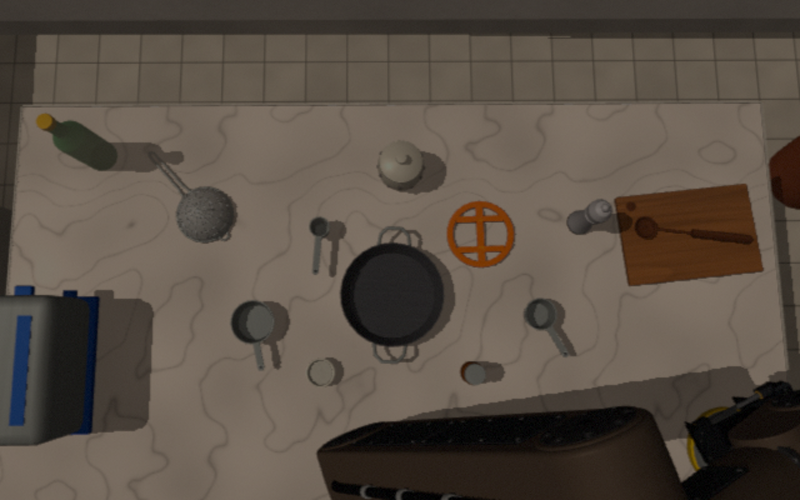

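The top view shows the pan (393,295), trivet (481,234), large cup (253,322), medium cup (541,315) and small cup (319,228). The garlic pot (401,165), mill (590,215) and sieve (206,215) are clear of these. Next I'll enlarge it.

Run:
```python
from h import *
im=np.load('pics/top.npz')['im']
a=np.zeros((600,800,3),np.uint8)
def put(x0,y0,w,h,s,X,Y): a[Y:Y+h*s,X:X+w*s]=cv2.resize(im[y0:y0+h,x0:x0+w],None,fx=s,fy=s,interpolation=cv2.INTER_CUBIC)
# large, medium, small cup, trivet at 5x
put(180,235,60,65,4,0,0);put(410,230,60,65,4,260,0);put(235,165,60,65,4,520,0)
put(350,155,70,65,4,0,300);put(260,175,110,125,2,300,300)
a=np.clip(a*1.8,0,255).astype(np.uint8)
cv2.imwrite('pics/c1.png',a)
```

```text
(no output)
```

View pics/c1.png

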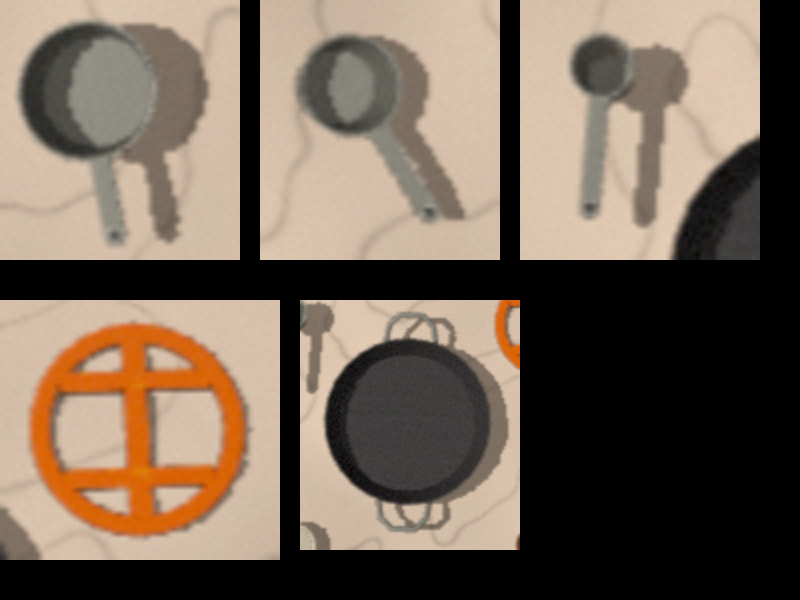

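Run:
```python
from h import *
def q(X,Y,ox,oy,x0,y0,s,z):
    return pt('top',(X-ox+.5)/s-.5+x0,(Y-oy+.5)/s-.5+y0,z)
A=dict(L=((0,0,180,235,4,38),(88,91),(118,243),(20,91),(156,91)),M=((260,0,410,230,4,42),(349,86),(433,220),(298,86),(400,86)),
 S=((520,0,235,165,4,46),(602,67),(589,216),(570,67),(634,67)),T=((0,300,350,155,4,10),(138.5,430),(141,515),(30,430),(247,430)),
 P=((300,300,260,175,2,40),(408,421),(403,530),(325,421),(491,421)))
for k,(o,c,t,l,r) in A.items():
    C,t,l,r=[q(*p,*o) for p in(c,t,l,r)]; d=t-C
    print(k,C.round(1),'to tip',np.hypot(*d[:2]).round(1),'dir deg',np.degrees(np.arctan2(d[1],d[0])).round(1),'dia',np.linalg.norm(r-l).round(1), 'pt75',(C+d/np.linalg.norm(d)*75).round(1),'sc px',px('scene',C).round(1)*1.25)
for n,u,v,z in(('mill',598,208,170),('garlic',404,159,105),('bottle jar',477,372,30)):print(n,pt('top',u/1.25,v/1.25,z).round())
s=env.state();print(s['eef_pos'],s['tcp_rot'])
```

```text
L [445.7 305.6  38. ] to tip 101.4 dir deg -167.6 dia 89.7 pt75 [372.4 289.5  38. ] sc px [530.375 199.125]
M [ 455.4 -305.6   42. ] to tip 102.4 dir deg -149.7 dia 68.1 pt75 [ 390.7 -343.5   42. ] sc px [260.625 212.5  ]
S [647.1 164.7  46. ] to tip 100.9 dir deg 175.5 dia 43.0 pt75 [572.3 170.6  46. ] sc px [483.    276.375]
T [ 634.  -188.8   10. ] to tip 59.3 dir deg 179.9 dia 150.8 pt75 [ 559.  -188.7   10. ] sc px [311.625 287.25 ]
P [501.    8.3  40. ] to tip 143.1 dir deg 176.8 dia 221.5 pt75 [426.1  12.4  40. ] sc px [402.125 223.5  ]
mill [ 658. -397.  170.]
garlic [779. -19. 105.]
bottle jar [ 335. -170.   30.]
[ 267.16450529 -564.76928622  214.11006831] [-3.14056592e+00 -1.06739299e-04  4.41761103e-01]
```

```bash
cat >> h.py <<'E'
def go(x,y,z,yaw):
    s=env.state();p=s['eef_pos'];w=s['tcp_rot'][2];d=np.array([x,y,z])-p
    dx=np.cos(w)*d[0]+np.sin(w)*d[1]; dy=np.sin(w)*d[0]-np.cos(w)*d[1]
    r=(np.degrees(w)-yaw+180)%360-180
    print('t',round(s['t'],2),'at',p.round(1),'yaw',np.degrees(w).round(1),'tilt',(s['tcp_rot'][:2]).round(3),'j6',s['joints'][5].round(2),'open',round(s['opening'],3),'grip',round(s['grip_force'],1),'F',s['ft_force'].round(1),'\nROW',dx.round(1),dy.round(1),(-d[2]).round(1),r.round(1))
E
python3 -c "from h import *;go(634,-189,150,1)"
```

```text
t 0.1 at [ 267.2 -564.8  214.1] yaw 25.3 tilt [-3.141 -0.   ] j6 -0.11 open 0.995 grip 0.0 F [0.3 0.3 0.1] 
ROW 492.3 -182.9 64.1 24.3
```

arm_command(targets=[[492,-183,30,24,0.4],[492,-183,30,24,0.4],[492,-183,30,24,0.4],[492,-183,30,24,0.4],[492,-183,30,24,0.4]])

```text
t: 0.6
eef_pos: [440.7, -386.7, 200.2]
tcp_rot: [-3.141, 0.0, 0.022]
ft_force: [1.4, -0.3, -0.4]
opening: 0.634
grip_force: 0.0
```

```bash
python3 -c "from h import *;go(634,-189,80,1)"
```

```text
t 0.6 at [ 440.7 -386.7  200.2] yaw 1.3 tilt [-3.141  0.   ] j6 0.72 open 0.634 grip 0.0 F [ 1.4 -0.3 -0.4] 
ROW 197.7 -193.3 120.2 0.3
```

arm_command(targets=[[196,-193,110,0,0.4],[196,-193,110,0,0.4],[196,-193,110,0,0.4],[196,-193,110,0,0.4],[196,-193,110,0,0.4]])

```text
t: 1.1
eef_pos: [602.3, -220.1, 106.7]
tcp_rot: [-3.141, 0.0, 0.023]
ft_force: [0.7, -1.6, 1.2]
opening: 0.4
grip_force: 0.0
```

```bash
python3 -c "from h import *;go(634,-189,50,1)"
```

```text
t 1.1 at [ 602.3 -220.1  106.7] yaw 1.3 tilt [-3.141  0.   ] j6 1.09 open 0.4 grip 0.0 F [ 0.7 -1.6  1.2] 
ROW 32.4 -30.3 56.7 0.3
```

arm_command(targets=[[31,-30,56,0,0.4],[31,-30,56,0,0.4],[31,-30,56,0,0.4],[31,-30,56,0,0.4]])

```text
t: 1.5
eef_pos: [631.3, -191.9, 52.3]
tcp_rot: [3.141, 0.0, 0.023]
ft_force: [-0.5, -0.5, -0.1]
opening: 0.399
grip_force: 0.0
```

Run:
```python
from h import *
go(634,-189,4,1)
snap('scene','a1.png',(195,160,325,280),5)
```

```text
t 1.5 at [ 631.3 -191.9   52.3] yaw 1.3 tilt [3.141 0.   ] j6 1.15 open 0.399 grip 0.0 F [-0.5 -0.5 -0.1] 
ROW 2.8 -2.8 48.3 0.3
```

View pics/a1.png

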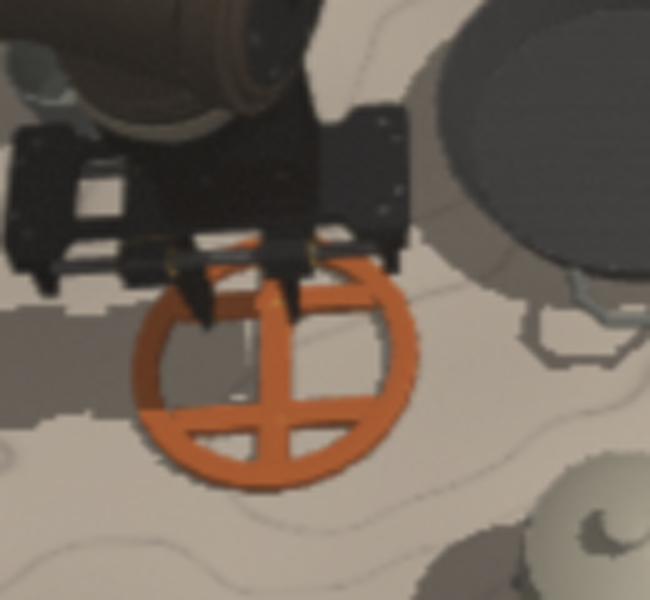

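The two fingertips show at (208,325) and (292,320), and the trivet's centre is at about (275,362).

Run:
```python
from h import *
f=lambda p:((px('scene',p)-[195,160]+.5)*5-.5).round(1)
print(f(env.state()['eef_pos']),f([634,-189,10]))
print(pt('scene',275.5/5+195,362/5+160,10))
```

```text
[253.2 306.1] [273.1 351.2]
[ 641.70209447 -186.37538093   10.        ]
```

arm_command(targets=[[2,-4,30,0,0.4],[2,-4,44,0,0.4],[2,-4,47,0,0.4],[2,-4,48,0,0.4],[2,-4,48,0,0.4]])

```text
t: 2.05
eef_pos: [633.8, -187.6, 4.7]
tcp_rot: [3.141, -0.001, 0.022]
ft_force: [0.4, -0.2, -0.3]
opening: 0.396
grip_force: 0.0
```

arm_command(targets=[[0,0,0,0,0],[0,0,0,0,0],[0,0,0,0,0],[0,0,0,0,0],[0,0,0,0,0]])

```text
t: 2.55
eef_pos: [633.6, -187.0, 4.0]
tcp_rot: [3.141, -0.0, 0.023]
ft_force: [-1.3, -0.6, 3.6]
opening: 0.163
grip_force: 30.0
```

```bash
python3 -c "from h import *;go(634,-189,100,1)"
```

```text
t 2.55 at [ 633.6 -187.     4. ] yaw 1.3 tilt [ 3.141 -0.   ] j6 1.16 open 0.163 grip 30.0 F [-1.3 -0.6  3.6] 
ROW 0.3 2.0 -96.0 0.3
```

arm_command(targets=[[0,0,-20,0,0],[0,0,-60,0,0],[0,0,-96,0,0],[0,0,-96,0,0],[0,0,-96,0,0]])

```text
t: 3.05
eef_pos: [633.5, -186.9, 100.0]
tcp_rot: [3.141, -0.001, 0.023]
ft_force: [-0.4, 0.2, -0.9]
opening: 0.162
grip_force: 30.0
```

```bash
python3 -c "from h import *;go(501,8,90,1)"
```

```text
t 3.05 at [ 633.5 -186.9  100. ] yaw 1.3 tilt [ 3.141e+00 -1.000e-03] j6 1.16 open 0.162 grip 30.0 F [-0.4  0.2 -0.9] 
ROW -128.0 -197.9 10.0 0.3
```

arm_command(targets=[[-28,-45,0,0,0],[-54,-84,0,0,0],[-80,-124,0,0,0],[-104,-160,0,0,0],[-122,-188,5,0,0]])

```text
t: 3.55
eef_pos: [504.9, -0.0, 93.6]
tcp_rot: [-3.141, 0.002, 0.023]
ft_force: [-0.3, -1.0, -1.5]
opening: 0.165
grip_force: 30.0
```

arm_command(targets=[[-6,-10,5,0,0],[-6,-10,5,0,0],[-6,-10,5,0,0],[-6,-10,5,0,0]])

```text
t: 3.95
eef_pos: [501.8, 7.1, 89.4]
tcp_rot: [3.141, -0.0, 0.022]
ft_force: [-0.4, -0.8, -1.1]
opening: 0.166
grip_force: 30.0
```

Run:
```python
from h import *
go(501,8,7.5,1)
snap('scene','a2.png',(260,120,390,240),5)
print(((px('scene',env.state()['eef_pos'])-[260,120]+.5)*5-.5))
```

```text
t 3.95 at [501.8   7.1  89.4] yaw 1.3 tilt [ 3.141 -0.   ] j6 1.43 open 0.166 grip 30.0 F [-0.4 -0.8 -1.1] 
ROW -0.8 -0.9 81.9 0.3
[309.16951862 241.6662246 ]
```

View pics/a2.png

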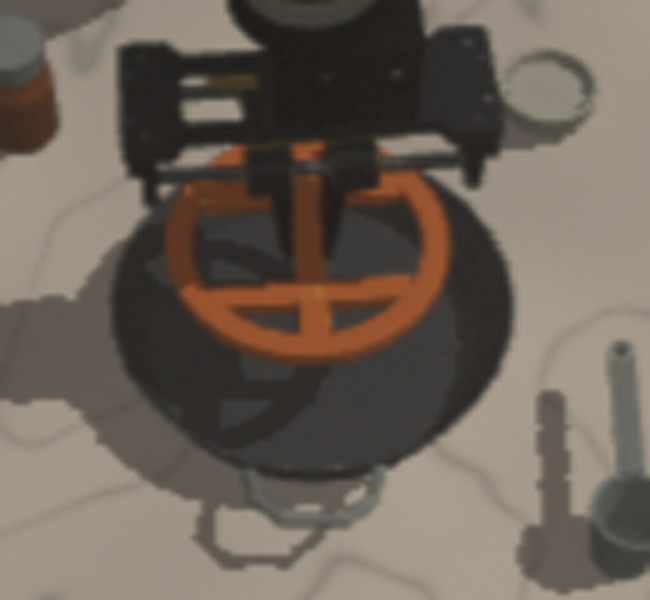

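The trivet hangs level over the pan, centred at about (308,250), with the pan rim spanning x 113–513. I'll lower it.

arm_command(targets=[[-1,-1,30,0,0],[-1,-1,55,0,0],[-1,-1,70,0,0],[-1,-1,76,0,0],[-1,-1,79,0,0]])

```text
t: 4.5
eef_pos: [500.2, 8.5, 10.3]
tcp_rot: [3.142, 0.0, 0.022]
ft_force: [0.2, -0.6, -1.5]
opening: 0.166
grip_force: 30.0
```

arm_command(targets=[[0,0,2,0,0],[0,0,3,0,0],[0,0,3,0,0]])

```text
t: 4.8
eef_pos: [500.3, 8.9, 8.2]
tcp_rot: [3.141, -0.001, 0.023]
ft_force: [-0.2, 0.5, -0.7]
opening: 0.162
grip_force: 30.0
```

arm_command(targets=[[0,0,1,0,0],[0,0,1,0,0]])

```text
t: 5.0
eef_pos: [500.2, 9.0, 7.0]
tcp_rot: [3.141, -0.001, 0.023]
ft_force: [-0.4, 0.6, 1.3]
opening: 0.163
grip_force: 30.0
```

Contact is starting, so I'll release with a small opening.

arm_command(targets=[[0,0,0,0,0.38],[0,0,0,0,0.38],[0,0,0,0,0.38]])

```text
t: 5.3
eef_pos: [500.0, 9.0, 6.7]
tcp_rot: [3.141, -0.0, 0.023]
ft_force: [0.8, 0.5, 0.6]
opening: 0.349
grip_force: 0.0
```

arm_command(targets=[[0,0,-20,0,0.38],[0,0,-60,0,0.38],[0,0,-110,0,0.38],[0,0,-113,0,0.38]])

```text
t: 5.7
eef_pos: [502.0, 8.9, 124.5]
tcp_rot: [3.14, -0.008, 0.023]
ft_force: [0.4, -0.2, -0.5]
opening: 0.379
grip_force: 0.0
```

```bash
python3 -c "from h import *;go(372.4,289.5,120,12.4)"
```

```text
t 5.7 at [502.    8.9 124.5] yaw 1.3 tilt [ 3.14  -0.008] j6 1.43 open 0.379 grip 0.0 F [ 0.4 -0.2 -0.5] 
ROW -123.1 -283.5 4.5 -11.1
```

arm_command(targets=[[-123,-283,4,-11,0.4],[-123,-283,4,-11,0.4],[-123,-283,4,-11,0.4],[-123,-283,4,-11,0.4],[-123,-283,4,-11,0.4]])

```text
t: 6.2
eef_pos: [393.9, 237.4, 116.2]
tcp_rot: [3.141, 0.0, 0.215]
ft_force: [1.1, -0.6, 0.3]
opening: 0.404
grip_force: 0.0
```

```bash
python3 -c "from h import *;go(372.4,289.5,65,12.4)"
```

```text
t 6.2 at [393.9 237.4 116.2] yaw 12.3 tilt [3.141 0.   ] j6 1.76 open 0.404 grip 0.0 F [ 1.1 -0.6  0.3] 
ROW -9.9 -55.4 51.2 -0.1
```

arm_command(targets=[[-9,-53,49,0,0.4],[-9,-53,49,0,0.4],[-9,-53,49,0,0.4],[-9,-53,49,0,0.4]])

```text
t: 6.6
eef_pos: [374.9, 285.6, 67.3]
tcp_rot: [3.141, 0.001, 0.216]
ft_force: [0.3, -0.6, 0.4]
opening: 0.399
grip_force: 0.0
```

Run:
```python
from h import *
go(372.4,289.5,19,12.4)
snap('scene','a3.png',(350,80,480,200),5)
f=lambda p:((px('scene',p)-[350,80]+.5)*5-.5).round(1)
print(f(env.state()['eef_pos']),f([372.4,289.5,38]),f([445.7,305.6,38]))
```

```text
t 6.6 at [374.9 285.6  67.3] yaw 12.4 tilt [3.141e+00 1.000e-03] j6 1.87 open 0.399 grip 0.0 F [ 0.3 -0.6  0.4] 
ROW -1.6 -4.3 48.3 -0.0
[326.  272.7] [321.1 303.5] [373.3 398.3]
```

View pics/a3.png

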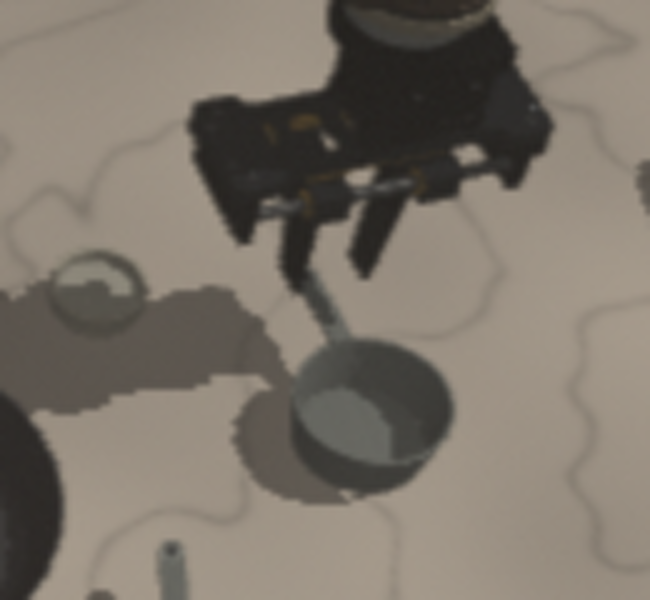

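The fingertips are at (298,288) and (363,275), either side of the handle line. The rim centre is at (373,402), as predicted.

arm_command(targets=[[-1,-3,20,0,0.4],[-1,-3,40,0,0.4],[-1,-3,47,0,0.4],[-1,-3,47,0,0.4]])

```text
t: 7.05
eef_pos: [373.8, 287.8, 20.4]
tcp_rot: [3.141, 0.001, 0.214]
ft_force: [-0.4, 0.8, 0.3]
opening: 0.398
grip_force: 0.0
```

arm_command(targets=[[0,0,0,0,0],[0,0,0,0,0],[0,0,0,0,0],[0,0,0,0,0],[0,0,0,0,0]])

```text
t: 7.55
eef_pos: [373.5, 288.6, 20.8]
tcp_rot: [-3.142, -0.001, 0.215]
ft_force: [-0.9, -1.0, 3.9]
opening: 0.141
grip_force: 29.9
```

arm_command(targets=[[0,0,-20,0,0],[0,0,-60,0,0],[0,0,-95,0,0],[0,0,-100,0,0],[0,0,-100,0,0]])

```text
t: 8.05
eef_pos: [373.5, 288.6, 121.0]
tcp_rot: [-3.141, -0.002, 0.215]
ft_force: [-0.2, 0.4, -1.7]
opening: 0.139
grip_force: 29.9
```

Run:
```python
from h import *
snap('top','x.png')
im=np.load('pics/top.npz')['im']
hsv=cv2.cvtColor(im,cv2.COLOR_BGR2HSV);m=((hsv[...,0]<14)&(hsv[...,1]>180)&(hsv[...,2]>60)).astype(np.uint8)
m[:,:250]=0;m[:,385:]=0;m[:170]=0;m[300:]=0
ys,xs=np.nonzero(m);(c,r)=cv2.minEnclosingCircle(np.c_[xs,ys].astype(np.float32));print(len(xs),c,r,pt('top',*c,13),np.linalg.norm(pt('top',c[0]+r,c[1],13)-pt('top',*c,13)))
a=np.clip(np.hstack([cv2.resize(im[180:300,245:385],None,fx=3,fy=3,interpolation=2),cv2.resize(im[180:300,175:265],None,fx=3,fy=3,interpolation=2)])*1.7,0,255)
cv2.imwrite('pics/a4.png',a)
go(500-74.2*np.cos(np.radians(15)),8.5-74.2*np.sin(np.radians(15)),120,15)
```

```text
845 (333.0, 257.0) 55.97330856323242 [443.14948369 -43.46124101  13.        ] 151.95637273807395
t 8.1 at [373.1 288.4 120. ] yaw 12.3 tilt [3.141 0.   ] j6 1.87 open 0.144 grip 29.9 F [-0.9 -0.5 -2.1] 
ROW -9.8 304.0 0.0 -2.7[ WARN:0@2.773] global loadsave.cpp:1063 imwrite_ Unsupported depth image for selected encoder is fallbacked to CV_8U.
```

View pics/a4.png

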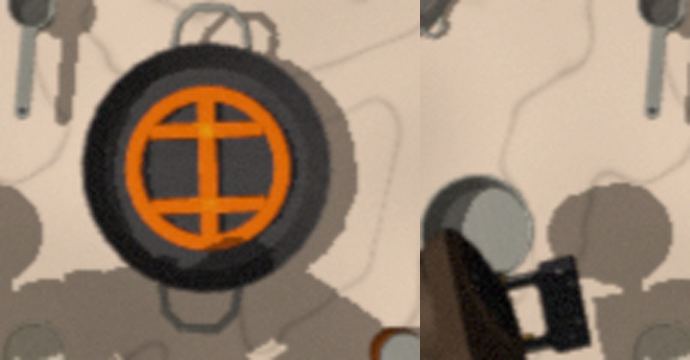

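Run:
```python
from h import *
print(pt('top',210.5/3-.5+245,168.5/3-.5+180,13),pt('top',206.5/3-.5+245,168.5/3-.5+180,40))
```

```text
[501.35437013   5.61381059  13.        ] [499.86145857   9.38078464  40.        ]
```

arm_command(targets=[[-10,304,0,-3,0],[-10,304,0,-3,0],[-10,304,0,-3,0],[-10,304,0,-3,0],[-10,304,0,-3,0]])

```text
t: 8.6
eef_pos: [417.9, 40.8, 119.0]
tcp_rot: [-3.141, 0.003, 0.268]
ft_force: [1.5, -0.4, -2.4]
opening: 0.142
grip_force: 29.9
```

Run:
```python
from h import *
go(500.5-74.2*np.cos(np.radians(15)),7-74.2*np.sin(np.radians(15)),80,15)
```

```text
t 8.6 at [417.9  40.8 119. ] yaw 15.3 tilt [-3.141e+00  3.000e-03] j6 1.24 open 0.142 grip 29.9 F [ 1.5 -0.4 -2.4] 
ROW -3.5 54.0 39.0 0.3
```

arm_command(targets=[[-3,42,0,0,0],[-3,53,10,0,0],[-3,53,38,0,0],[-3,53,38,0,0],[-3,53,38,0,0]])

```text
t: 9.1
eef_pos: [428.9, -8.6, 81.6]
tcp_rot: [-3.14, 0.003, 0.268]
ft_force: [-0.8, 0.2, -2.0]
opening: 0.138
grip_force: 30.0
```

Run:
```python
from h import *
go(500.5-74.2*np.cos(np.radians(15)),7-74.2*np.sin(np.radians(15)),36,15)
snap('scene','a5.png',(260,100,390,220),5)
f=lambda p:((px('scene',p)-[260,100]+.5)*5-.5).round(1)
p=env.state()['eef_pos']
print(f(p),f(p+np.array([74.2*np.cos(.262),74.2*np.sin(.262),17.2])))
print(f([500.5,7,13]),f([500.5,8.5,40]))
```

```text
t 9.1 at [428.9  -8.6  81.6] yaw 15.3 tilt [-3.14e+00  3.00e-03] j6 1.13 open 0.138 grip 30.0 F [-0.8  0.2 -2. ] 
ROW -1.0 3.4 45.6 0.3
[273.3 247.6] [315.9 328.7]
[308.1 424. ] [311.  395.4]
```

View pics/a5.png

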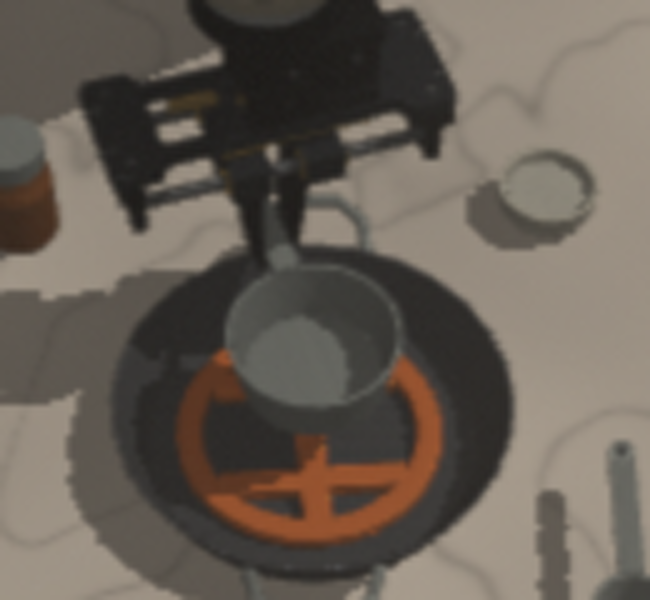

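The cup hangs level, with its rim centre at (315,335) and the trivet centre at (310,430), both as predicted. I'll lower it.

arm_command(targets=[[-1,3,20,0,0],[-1,3,36,0,0],[-1,3,43,0,0],[-1,3,44,0,0],[-1,3,44,0,0]])

```text
t: 9.65
eef_pos: [429.8, -12.2, 39.0]
tcp_rot: [3.141, -0.0, 0.268]
ft_force: [0.1, 0.4, -1.3]
opening: 0.142
grip_force: 30.0
```

arm_command(targets=[[0,0,1,0,0],[0,0,2,0,0],[0,0,2,0,0]])

```text
t: 9.95
eef_pos: [429.8, -12.4, 36.7]
tcp_rot: [3.141, -0.001, 0.267]
ft_force: [1.0, 0.6, -1.0]
opening: 0.139
grip_force: 30.0
```

arm_command(targets=[[-1,0,1,0,0],[-1,0,2,0,0],[-1,0,2,0,0]])

```text
t: 10.25
eef_pos: [428.5, -12.7, 34.4]
tcp_rot: [-3.142, 0.0, 0.267]
ft_force: [-1.1, 0.7, 1.1]
opening: 0.143
grip_force: 30.0
```

arm_command(targets=[[0,0,0.7,0,0],[0,0,0.7,0,0]])

```text
t: 10.45
eef_pos: [428.4, -12.7, 33.9]
tcp_rot: [-3.142, 0.0, 0.267]
ft_force: [-2.3, -0.5, 8.4]
opening: 0.139
grip_force: 30.0
```

arm_command(targets=[[0,0,-0.5,0,0.34],[0,0,-0.5,0,0.34],[0,0,-0.5,0,0.34]])

```text
t: 10.75
eef_pos: [428.8, -12.7, 34.2]
tcp_rot: [3.141, -0.0, 0.267]
ft_force: [0.0, 0.2, 0.5]
opening: 0.314
grip_force: 0.0
```

arm_command(targets=[[0,0,-20,0,0.34],[0,0,-60,0,0.38],[0,0,-90,0,0.38],[0,0,-90,0,0.38]])

```text
t: 11.15
eef_pos: [430.1, -12.9, 127.2]
tcp_rot: [3.139, -0.005, 0.267]
ft_force: [0.4, 0.1, 0.2]
opening: 0.373
grip_force: 0.0
```

```bash
python3 -c "from h import *;go(390.7,-343.5,120,30.3)"
```

```text
t 11.15 at [430.1 -12.9 127.2] yaw 15.3 tilt [ 3.139 -0.005] j6 1.12 open 0.373 grip 0.0 F [0.4 0.1 0.2] 
ROW -125.3 308.5 7.2 -15.0
```

arm_command(targets=[[-125,308,5,-15,0.4],[-125,308,5,-15,0.4],[-125,308,5,-15,0.4],[-125,308,5,-15,0.4],[-125,308,5,-15,0.4]])

```text
t: 11.65
eef_pos: [400.4, -247.4, 119.8]
tcp_rot: [-3.141, 0.0, 0.529]
ft_force: [1.2, -0.0, -0.2]
opening: 0.4
grip_force: 0.0
```

```bash
python3 -c "from h import *;go(390.7,-343.5,75,30.3)"
```

```text
t 11.65 at [ 400.4 -247.4  119.8] yaw 30.3 tilt [-3.141  0.   ] j6 0.35 open 0.4 grip 0.0 F [ 1.2 -0.  -0.2] 
ROW -56.9 78.1 44.8 0.0
```

arm_command(targets=[[-56,78,30,0,0.4],[-56,78,30,0,0.4],[-56,78,44,0,0.4],[-56,78,44,0,0.4],[-56,78,44,0,0.4]])

```text
t: 12.15
eef_pos: [391.9, -340.4, 76.1]
tcp_rot: [-3.14, 0.0, 0.529]
ft_force: [0.4, -0.4, 0.1]
opening: 0.4
grip_force: 0.0
```

Run:
```python
from h import *
go(390.7,-343.5,24,30.3)
snap('scene','a6.png',(150,100,280,220),5)
f=lambda p:((px('scene',p)-[150,100]+.5)*5-.5).round(1)
print(f(env.state()['eef_pos']),f([390.7,-343.5,42]),f([455.4,-305.6,42]))
snap('top','x.png');im=np.load('pics/top.npz')['im']
a=cv2.imread('pics/a6.png')[:,:450]; b=cv2.resize(im[190:290,270:365],None,fx=3,fy=3,interpolation=2)
c=np.zeros((600,450+b.shape[1],3),np.uint8);c[:,:450]=a;c[:b.shape[0],450:]=np.clip(b*1.7,0,255);cv2.imwrite('pics/a6.png',c)
```

```text
t 12.15 at [ 391.9 -340.4   76.1] yaw 30.3 tilt [-3.14  0.  ] j6 0.2 open 0.4 grip 0.0 F [ 0.4 -0.4  0.1] 
ROW -2.6 2.1 52.1 0.0
[228.7 227.3] [240.2 265.8] [294.6 352.1]
```

View pics/a6.png

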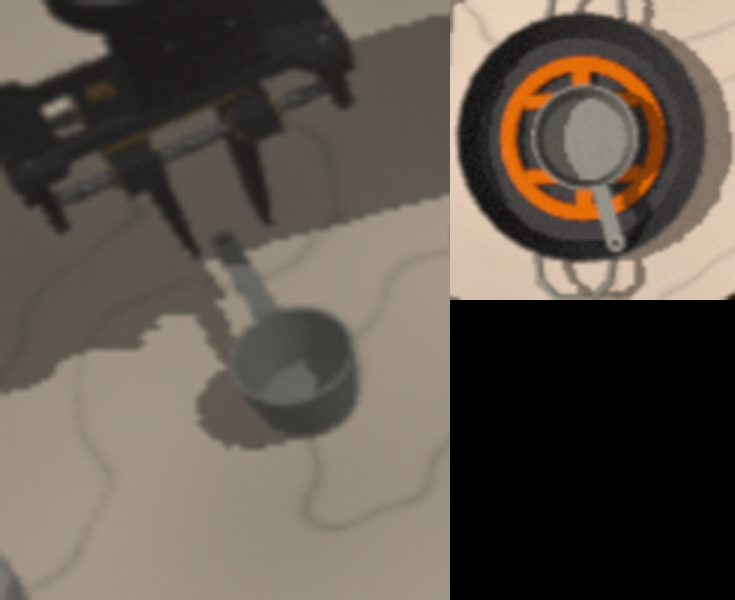

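arm_command(targets=[[-2,2,25,0,0.4],[-2,2,45,0,0.4],[-2,2,52,0,0.4],[-2,2,52,0,0.4],[-2,2,52,0,0.4]])

```text
t: 12.75
eef_pos: [392.0, -343.8, 25.6]
tcp_rot: [3.141, -0.0, 0.53]
ft_force: [-0.4, 0.1, 0.3]
opening: 0.405
grip_force: 0.0
```

arm_command(targets=[[0,0,0,0,0],[0,0,0,0,0],[0,0,0,0,0],[0,0,0,0,0],[0,0,0,0,0]])

```text
t: 13.25
eef_pos: [391.6, -344.0, 24.9]
tcp_rot: [3.141, 0.0, 0.529]
ft_force: [-2.3, -1.1, 1.2]
opening: 0.14
grip_force: 30.0
```

Run:
```python
from h import *
print(pt('top',314.5,235,51))
go(390.7,-343.5,124,75)
s=env.state();d=np.array([455.4,-305.6])-s['eef_pos'][:2];w=s['tcp_rot'][2];print(d[0]*np.cos(w)+d[1]*np.sin(w),-d[0]*np.sin(w)+d[1]*np.cos(w))
```

```text
[500.96676948   6.33200084  51.        ]
t 13.25 at [ 391.6 -344.    24.9] yaw 30.3 tilt [3.141 0.   ] j6 0.19 open 0.14 grip 30.0 F [-2.3 -1.1  1.2] 
ROW -0.5 -0.9 -99.1 -44.7
74.4868753036566 0.919017323137318
```

arm_command(targets=[[0,0,-20,0,0],[0,0,-60,0,0],[0,0,-105,0,0],[0,0,-110,-8,0],[0,0,-110,-16,0]])

```text
t: 13.75
eef_pos: [391.9, -344.3, 136.6]
tcp_rot: [3.138, 0.0, 0.814]
ft_force: [-0.6, -1.3, -0.7]
opening: 0.14
grip_force: 30.0
```

```bash
python3 -c "from h import *;go(481.2,-65.3,130,75)"
```

```text
t 13.75 at [ 391.9 -344.3  136.6] yaw 46.6 tilt [3.138 0.   ] j6 -0.09 open 0.14 grip 30.0 F [-0.6 -1.3 -0.7] 
ROW 264.1 -126.7 6.6 -28.4
```

arm_command(targets=[[40,-19,0,-7,0],[80,-38,0,-14,0],[120,-58,0,-21,0],[160,-77,0,-28,0],[200,-96,0,-28,0]])

```text
t: 14.25
eef_pos: [460.4, -131.2, 134.7]
tcp_rot: [-3.142, 0.0, 1.301]
ft_force: [1.2, 0.0, -1.0]
opening: 0.143
grip_force: 30.0
```

```bash
python3 -c "from h import *;go(481.2,-65.3,100,75)"
```

```text
t 14.25 at [ 460.4 -131.2  134.7] yaw 74.5 tilt [-3.142  0.   ] j6 -0.15 open 0.143 grip 30.0 F [ 1.2  0.  -1. ] 
ROW 69.1 2.5 34.7 -0.5
```

arm_command(targets=[[35,1,0,0,0],[60,2,10,0,0],[67,2,34,0,0],[67,2,34,0,0],[67,2,34,0,0]])

```text
t: 14.75
eef_pos: [480.1, -69.1, 100.8]
tcp_rot: [-3.14, 0.0, 1.297]
ft_force: [0.5, -0.7, -0.3]
opening: 0.144
grip_force: 30.0
```

Run:
```python
from h import *
go(481.2,-65.3,70,75)
snap('scene','a7.png',(260,100,390,220),5)
f=lambda p:((px('scene',p)-[260,100]+.5)*5-.5).round(1)
s=env.state();p=s['eef_pos'];w=s['tcp_rot'][2]
c=p+np.array([74.5*np.cos(w),74.5*np.sin(w),17.1])
print(c,f(p),f(c),f([500.5,6.7,51]))
```

```text
t 14.75 at [480.1 -69.1 100.8] yaw 74.3 tilt [-3.14  0.  ] j6 -0.01 open 0.144 grip 30.0 F [ 0.5 -0.7 -0.3] 
ROW 3.9 0.0 30.8 -0.7
[500.53772254   2.2339855  118.3360358 ] [162.2 302. ] [299.9 305.7] [307.9 383.5]
```

View pics/a7.png

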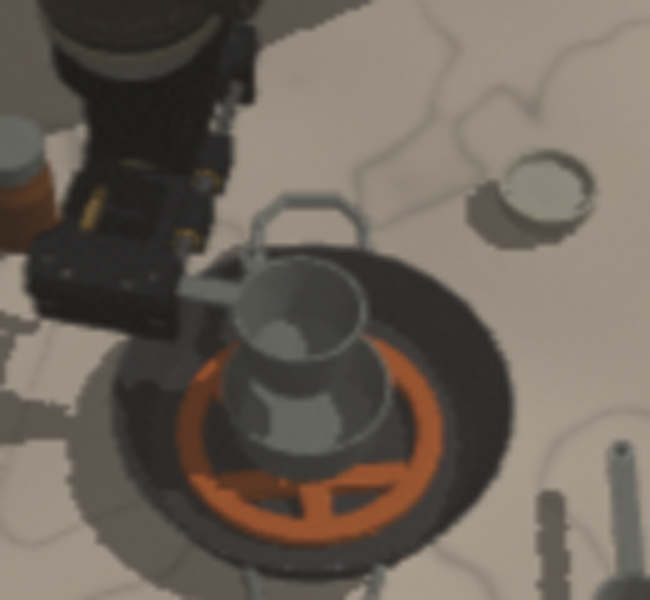

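The medium rim is at (300,309) and the large rim centre at (307,387), both as predicted. It needs about 4 mm more along tool x, and then I'll lower it.

arm_command(targets=[[4,0,10,-0.5,0],[4,0,25,-0.5,0],[4,0,40,-0.5,0],[4,0,40,-0.5,0]])

```text
t: 15.2
eef_pos: [480.7, -65.4, 59.5]
tcp_rot: [-3.139, 0.0, 1.305]
ft_force: [-0.6, 0.5, -1.0]
opening: 0.143
grip_force: 30.0
```

```bash
python3 -c "from h import *;go(481.2,-65.3,43,75)"
```

```text
t 15.2 at [480.7 -65.4  59.5] yaw 74.8 tilt [-3.139  0.   ] j6 -0.01 open 0.143 grip 30.0 F [-0.6  0.5 -1. ] 
ROW 0.2 0.5 16.5 -0.2
```

arm_command(targets=[[0,0,8,0,0],[0,0,13,0,0],[0,0,16,0,0],[0,0,16,0,0]])

```text
t: 15.6
eef_pos: [481.3, -65.1, 44.5]
tcp_rot: [-3.141, 0.0, 1.306]
ft_force: [-0.6, -0.1, -0.6]
opening: 0.143
grip_force: 30.0
```

arm_command(targets=[[0,0,1,0,0],[0,0,1.5,0,0],[0,0,1.5,0,0]])

```text
t: 15.9
eef_pos: [481.4, -65.1, 43.3]
tcp_rot: [3.141, 0.0, 1.306]
ft_force: [0.4, -0.1, -0.4]
opening: 0.141
grip_force: 30.0
```

arm_command(targets=[[0,0,1,0,0],[0,0,1.5,0,0],[0,0,1.5,0,0]])

```text
t: 16.2
eef_pos: [481.4, -65.1, 41.7]
tcp_rot: [3.142, 0.0, 1.306]
ft_force: [-0.8, -0.3, -0.7]
opening: 0.145
grip_force: 30.0
```

arm_command(targets=[[0,0,0.7,0,0],[0,0,0.7,0,0]])

```text
t: 16.4
eef_pos: [481.4, -65.1, 41.0]
tcp_rot: [3.141, 0.0, 1.306]
ft_force: [0.5, 0.0, 0.0]
opening: 0.142
grip_force: 30.0
```

arm_command(targets=[[0,0,0.6,0,0],[0,0,0.6,0,0]])

```text
t: 16.6
eef_pos: [481.5, -65.3, 40.6]
tcp_rot: [3.141, 0.0, 1.306]
ft_force: [-0.8, -2.4, 4.1]
opening: 0.143
grip_force: 30.0
```

Contact. I'll release.

arm_command(targets=[[0,0,-0.3,0,0.34],[0,0,-0.3,0,0.34],[0,0,-0.3,0,0.34]])

```text
t: 16.9
eef_pos: [481.3, -65.0, 40.7]
tcp_rot: [-3.141, -0.0, 1.306]
ft_force: [-0.4, 0.2, -0.6]
opening: 0.319
grip_force: 0.0
```

arm_command(targets=[[0,0,-20,0,0.34],[0,0,-60,0,0.38],[0,0,-90,0,0.38],[0,0,-90,0,0.38]])

```text
t: 17.3
eef_pos: [482.8, -65.3, 133.9]
tcp_rot: [3.136, 0.0, 1.306]
ft_force: [0.3, -0.4, -0.0]
opening: 0.38
grip_force: 0.0
```

```bash
python3 -c "from h import *;go(572.3,170.6,130,-4.5)"
```

```text
t 17.3 at [482.8 -65.3 133.9] yaw 74.8 tilt [3.136 0.   ] j6 -0.01 open 0.38 grip 0.0 F [ 0.3 -0.4 -0. ] 
ROW 251.1 24.6 3.9 79.3
```

arm_command(targets=[[251,25,4,79,0.4],[251,25,4,79,0.4],[251,25,4,79,0.4],[251,25,4,79,0.4],[251,25,4,79,0.4]])

```text
t: 17.8
eef_pos: [563.0, 149.8, 126.1]
tcp_rot: [-3.141, 0.001, 0.614]
ft_force: [-0.2, -0.3, -0.5]
opening: 0.399
grip_force: 0.0
```

```bash
python3 -c "from h import *;go(572.3,170.6,130,-4.5)"
```

```text
t 17.8 at [563.  149.8 126.1] yaw 35.2 tilt [-3.141e+00  1.000e-03] j6 1.1 open 0.399 grip 0.0 F [-0.2 -0.3 -0.5] 
ROW 19.6 -11.7 -3.9 39.7
```

arm_command(targets=[[18,-11,0,40,0.4],[18,-11,0,40,0.4],[18,-11,0,40,0.4],[18,-11,30,40,0.4],[18,-11,48,40,0.4]])

```text
t: 18.3
eef_pos: [570.4, 167.4, 77.0]
tcp_rot: [3.141, 0.002, -0.083]
ft_force: [0.3, 0.0, -0.2]
opening: 0.402
grip_force: 0.0
```

Run:
```python
from h import *
go(572.3,170.6,28,-4.5)
snap('scene','a8.png',(320,130,440,250),5)
f=lambda p:((px('scene',p)-[320,130]+.5)*5-.5).round(1)
print(f(env.state()['eef_pos']),f([572.3,170.6,46]),f([647.1,164.7,46]))
```

```text
t 18.3 at [570.4 167.4  77. ] yaw -4.8 tilt [3.141e+00 2.000e-03] j6 1.83 open 0.402 grip 0.0 F [ 0.3  0.  -0.2] 
ROW 1.6 -3.3 49.0 -0.3
[324.6 299.7] [324.  334.7] [334.2 457.4]
```

View pics/a8.png

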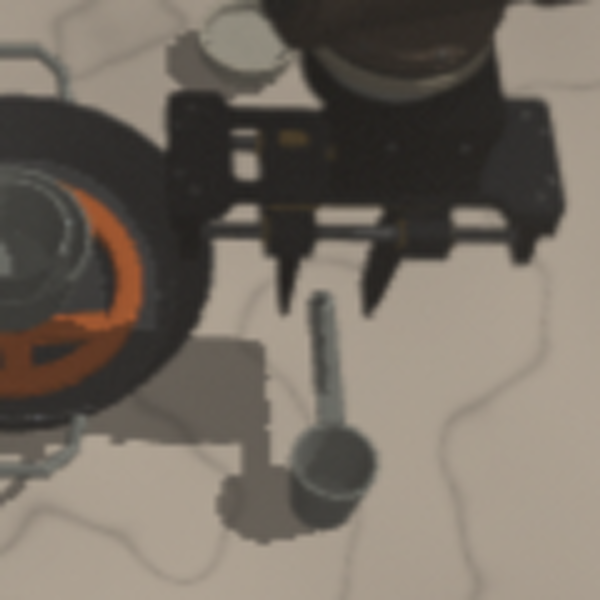

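The small cup's rim is at (334,463), as predicted, and the fingers straddle the handle at (283,312) and (367,315).

arm_command(targets=[[2,-3,25,0,0.4],[2,-3,42,0,0.4],[2,-3,48,0,0.4],[2,-3,48,0,0.4],[2,-3,48,0,0.4]])

```text
t: 18.85
eef_pos: [573.7, 170.2, 31.7]
tcp_rot: [-3.142, -0.001, -0.077]
ft_force: [0.4, -1.1, 0.3]
opening: 0.398
grip_force: 0.0
```

arm_command(targets=[[0,0,0,0,0],[0,0,0,0,0],[0,0,0,0,0],[0,0,0,0,0],[0,0,0,0,0]])

```text
t: 19.35
eef_pos: [573.4, 170.2, 31.3]
tcp_rot: [3.142, -0.0, -0.078]
ft_force: [-0.1, -0.4, 1.2]
opening: 0.144
grip_force: 29.9
```

Run:
```python
from h import *
go(572,170,130,-40)
s=env.state();d=np.array([647.1,164.7])-s['eef_pos'][:2];w=s['tcp_rot'][2];print(d[0]*np.cos(w)+d[1]*np.sin(w),-d[0]*np.sin(w)+d[1]*np.cos(w))
```

```text
t 19.35 at [573.4 170.2  31.3] yaw -4.5 tilt [ 3.142 -0.   ] j6 1.83 open 0.144 grip 29.9 F [-0.1 -0.4  1.2] 
ROW -1.4 0.3 -98.7 35.5
73.85393124233009 0.25526666915655927
```

arm_command(targets=[[0,0,-20,0,0],[0,0,-60,0,0],[0,0,-100,8,0],[0,0,-110,16,0],[0,0,-110,24,0]])

```text
t: 19.85
eef_pos: [574.2, 170.4, 143.5]
tcp_rot: [-3.139, -0.003, -0.502]
ft_force: [0.4, 0.1, -1.1]
opening: 0.142
grip_force: 29.9
```

Run:
```python
from h import *
snap('top','a9.png',(255,180,375,300),5)
a=cv2.imread('pics/a9.png');cv2.imwrite('pics/a9.png',np.clip(a*1.7,0,255).astype(np.uint8))
f=lambda p:((px('top',p)-[255,180]+.5)*5-.5).round(1)
print(f([500.5,6.7,58]))
w=np.radians(-40);go(500.5-73.9*np.cos(w),6.7-73.9*np.sin(w),140,-40)
```

```text
[298.9 277.1]
t 19.9 at [573.7 170.2 142.3] yaw -29.3 tilt [-3.14e+00 -2.00e-03] j6 2.26 open 0.143 grip 29.9 F [ 0.3 -0.6 -0.9] 
ROW -56.5 164.7 2.3 10.7
```

View pics/a9.png

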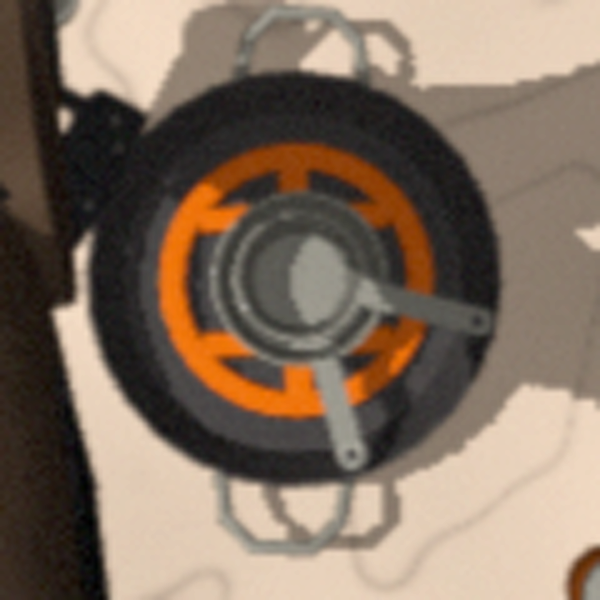

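The medium cup sits concentric in the large one, with its rim centre at (299,277) as predicted. I'll bring the small cup over.

arm_command(targets=[[-15,44,0,3,0],[-28,82,0,7,0],[-42,123,0,10,0],[-52,152,0,10,0],[-55,161,0,10,0]])

```text
t: 20.4
eef_pos: [446.2, 53.7, 141.0]
tcp_rot: [3.141, 0.001, -0.67]
ft_force: [0.6, -0.3, -1.0]
opening: 0.14
grip_force: 29.9
```

Run:
```python
from h import *
w=np.radians(-40);go(500.5-73.9*np.cos(w),6.7-73.9*np.sin(w),105,-40)
```

```text
t 20.4 at [446.2  53.7 141. ] yaw -38.4 tilt [3.141e+00 1.000e-03] j6 2.21 open 0.14 grip 29.9 F [ 0.6 -0.3 -1. ] 
ROW -2.2 1.0 36.0 1.6
```

arm_command(targets=[[-2,1,10,1,0],[-2,1,36,1,0],[-2,1,36,1,0],[-2,1,36,1,0]])

```text
t: 20.8
eef_pos: [446.6, 55.9, 104.6]
tcp_rot: [3.141, 0.001, -0.688]
ft_force: [0.5, 0.5, -0.7]
opening: 0.142
grip_force: 29.9
```

Run:
```python
from h import *
s=env.state();w=s['tcp_rot'][2];go(500.5-73.9*np.cos(w),6.7-73.9*np.sin(w),75,np.degrees(w))
snap('scene','a10.png',(260,100,390,220),5)
f=lambda p:((px('scene',p)-[260,100]+.5)*5-.5).round(1)
p=s['eef_pos'];c=p+np.array([73.9*np.cos(w),73.9*np.sin(w),14.7])
print(c,f(p),f(c),f([500.5,6.7,58]))
```

```text
t 20.8 at [446.6  55.9 104.6] yaw -39.4 tilt [3.141e+00 1.000e-03] j6 2.24 open 0.142 grip 29.9 F [ 0.5  0.5 -0.7] 
ROW -1.0 3.8 29.6 0.0
[503.68018394   8.9780017  119.32711   ] [394.  239.6] [313.4 308.6] [308.  375.8]
```

View pics/a10.png

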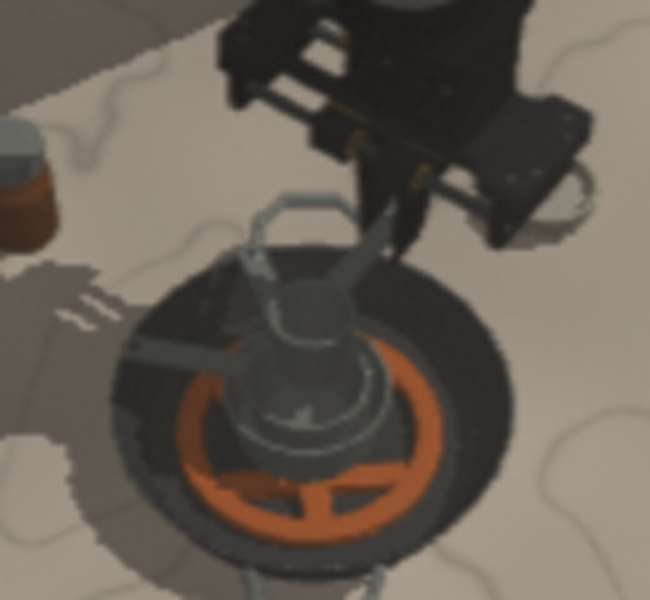

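The small rim is centred at x≈312, as predicted. I'll shift it (-1, +3.5) and lower it.

arm_command(targets=[[-1,4,0,0,0],[-1,4,10,0,0],[-1,4,25,0,0],[-1,4,36,0,0],[-1,4,36,0,0]])

```text
t: 21.35
eef_pos: [442.3, 52.9, 68.0]
tcp_rot: [3.14, 0.001, -0.689]
ft_force: [-0.0, 0.4, -0.4]
opening: 0.146
grip_force: 29.9
```

Run:
```python
from h import *
s=env.state();w=s['tcp_rot'][2];go(500.5-73.9*np.cos(w),6.7-73.9*np.sin(w),53,np.degrees(w))
```

```text
t 21.35 at [442.3  52.9  68. ] yaw -39.5 tilt [3.14e+00 1.00e-03] j6 2.23 open 0.146 grip 29.9 F [-0.   0.4 -0.4] 
ROW 0.4 -1.3 15.0 0.0
```

arm_command(targets=[[0,-1,8,0,0],[0,-1,13,0,0],[0,-1,15,0,0],[0,-1,15,0,0]])

```text
t: 21.75
eef_pos: [443.4, 53.7, 53.9]
tcp_rot: [3.141, 0.0, -0.689]
ft_force: [0.1, 0.2, -0.7]
opening: 0.14
grip_force: 29.9
```

arm_command(targets=[[0,0,1,0,0],[0,0,1.5,0,0],[0,0,1.5,0,0]])

```text
t: 22.05
eef_pos: [443.5, 53.7, 52.7]
tcp_rot: [-3.142, -0.0, -0.689]
ft_force: [0.1, 0.5, -1.1]
opening: 0.143
grip_force: 29.9
```

arm_command(targets=[[0,0,1,0,0],[0,0,1.5,0,0],[0,0,1.5,0,0]])

```text
t: 22.35
eef_pos: [443.5, 53.6, 51.1]
tcp_rot: [3.142, -0.0, -0.689]
ft_force: [0.4, -0.9, -0.3]
opening: 0.142
grip_force: 29.9
```

arm_command(targets=[[0,0,0.8,0,0],[0,0,0.8,0,0]])

```text
t: 22.55
eef_pos: [443.5, 53.7, 50.3]
tcp_rot: [3.142, -0.0, -0.689]
ft_force: [-0.6, 1.7, 0.3]
opening: 0.144
grip_force: 29.9
```

arm_command(targets=[[0,0,0.5,0,0],[0,0,0.5,0,0]])

```text
t: 22.75
eef_pos: [443.4, 53.7, 49.8]
tcp_rot: [3.141, 0.0, -0.689]
ft_force: [-1.2, 1.0, 3.5]
opening: 0.138
grip_force: 29.9
```

arm_command(targets=[[0,0,-0.2,0,0.32],[0,0,-0.2,0,0.32],[0,0,-0.2,0,0.32]])

```text
t: 23.05
eef_pos: [443.6, 53.6, 50.0]
tcp_rot: [-3.142, -0.0, -0.689]
ft_force: [0.0, 0.3, 0.5]
opening: 0.303
grip_force: 0.0
```

arm_command(targets=[[0,0,-20,0,0.32],[0,0,-60,0,0.32],[0,0,-100,0,0.38],[0,0,-120,0,0.38]])

```text
t: 23.45
eef_pos: [444.1, 53.6, 172.8]
tcp_rot: [-3.14, -0.003, -0.689]
ft_force: [-0.7, -0.4, -0.5]
opening: 0.373
grip_force: 0.0
```

arm_command(targets=[[0,-40,-10,0,0.38],[0,-80,-10,0,0.38],[0,-120,-10,0,0.38],[0,-160,-10,0,0.38],[0,-160,-10,0,0.38]])

```text
t: 23.95
eef_pos: [547.3, 180.0, 179.5]
tcp_rot: [-3.14, -0.001, -0.687]
ft_force: [-0.6, -1.2, -0.1]
opening: 0.379
grip_force: 0.0
```

Run:
```python
from h import *
go(0,0,0,0)
snap('top','b.png',(255,180,375,300),3)
snap('scene','b2.png',(260,100,390,220),3)
a=cv2.imread('pics/b.png');b=cv2.imread('pics/b2.png');cv2.imwrite('pics/a11.png',np.hstack([np.clip(a*1.7,0,255).astype(np.uint8),b]))
```

```text
t 23.95 at [547.3 180.  179.5] yaw -39.3 tilt [-3.14e+00 -1.00e-03] j6 2.46 open 0.379 grip 0.0 F [-0.6 -1.2 -0.1] 
ROW -309.2 486.1 179.5 -39.3
```

View pics/a11.png

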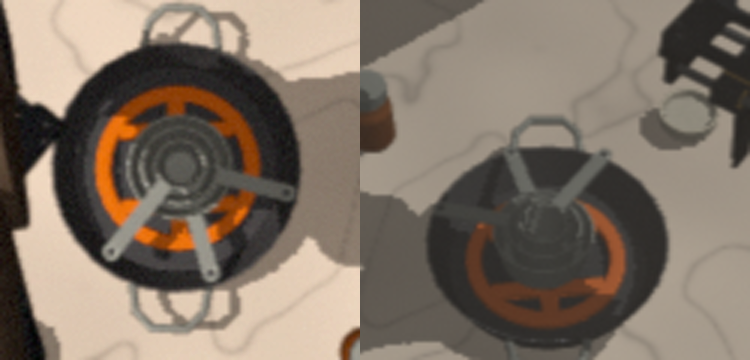

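All three cups are nested concentrically around (180,168) in the top crop, on the trivet in the pan, and the gripper is clear. I'll hand in.

```bash
python3 -c "
from cell import env
print(env.job_done())"
```

```text
the job is handed in; nothing more can be done
None
```

The job is handed in at about 24 s: the trivet lies flat in the pan and the large, medium and small cups are nested upright on its middle, each released at light contact (under 10 N); the arm kept well clear of the garlic pot, mill and sieve, though I took no final picture of them.

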